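# Draw the wedge from under the sink cover

## Robot

A 6-joint arm with a two-finger parallel gripper is mounted at the origin on the work surface. World frame = base frame: x ahead of the robot, y to its left, z up, the work surface at z = 0. Lengths are in mm, angles in rad, forces in N, time in s.
With the tool pointing down it reaches from about 350 to 775 mm from the base axis. Payload 7.3 kg.
Tool frame: the origin (TCP) lies at the very end of the fingers, on their centre line; the grasp point (between the pads) lies 19 mm behind it (bot.grasp_offset is the distance from the TCP to the grasp point, in mm); z points along the fingers, y is the direction in which the jaws open and shut (so a half turn about z gives the same grasp; the last joint's range is limited). The gripper opens to 92 mm and grips with 3 to 60 N. Pads are 19 mm wide; open, the fingers measure 130 mm over their backs; the gripper's body (75 mm by 190 mm) begins 47 mm behind the grasp point.
Start: joints at [-1.458, 0.342, 1.524, -0, 1.275, -0.146], TCP at [134.38, -507.532, 205.241] pointing down, gripper open.
Joint ranges: [-2.53, 2.53], [-0.77, 2.02], [0.04, 2.7], [-1, 4.14], [0.28, 2.66], [-3.11, 3.11]. Speed limits (rad/s): [2.57, 2.57, 3.14, 3.14, 3.14, 3.14].

## Interface

Orientations are given as [roll, pitch, yaw] about the fixed x, y, z axes, in that order (R = Rz(yaw) Ry(pitch) Rx(roll)).
In Python, from plant import bot gives the robot as it stands.
- The arm moves only by the tool servo_tool, never from a script. Its arguments are lists of equal length, an entry for each row: "angular": the turn, a rotation vector about the world's x, y, z in degrees, a list of three; "slide": the shift along the world's x, y, z in mm, a list of three; "grip": the opening, from -1 (shut) to 1 (fully open), so that 0 is half open. In form: {"angular": [[ax, ay, az], ...], "slide": [[dx, dy, dz], ...], "grip": [grip, ...]}. A call has 1 to 10 rows; each row is the pose to reach, as a shift and turn from the pose commanded when the call began; what a row does not reach only later rows make up. A row lasts 1/12 s, in which the tool goes at most 41.7 mm and 7.16 degrees, less where a joint would pass 70% of its speed; a pose out of reach is approached as far as the arm can. A call with a gripper value outside its range is refused whole. The fingers move at their own pace and stop on an object; the grip force is fixed at half the most. Time passes only in rows, so rows that repeat a pose let the fingers close. It gives the time, the measured TCP pose, the force and the opening at its end, in the units of the state.
- bot.get_obs(): the state, without advancing time (a new reading comes with each control period).
- bot.capture(name): name is "side" or "top" or "wrist"; returns a dict with "img" (384x512x3 uint8, blue, green, red), "range_z" (384x512 float32, mm along the optical axis (not along the pixel's ray), 0 where there is no reading), "fov_y" (degrees; the focal length in pixels is half the picture's height over the tangent of half this angle, whatever the lens; pixels are square), "cx", "cy" (the principal point, pixels), "R" (3x3) and "t" (3): a world point X has camera coordinates R X + t; the wrist camera has in their place "T_tool_cam" (4x4, takes a point from camera to tool coordinates, whose origin is the TCP and whose axes are the flange's). Camera axes: x right, y down, z forward; pixel columns grow to the right and rows downward; lengths in mm; the calibration is good to about 2 mm. A picture is of the moment at which its call begins: read the wrist's pose just before it.
- bot.close_job(): hands the job in, once; it reports no verdict.
The state is a dict: "time": time; "joint_positions": joint angles; "dq": joint speeds; "tau": joint torques, N m; "tool_pos": TCP position; "tcp_rot": TCP orientation; "contact_force": force on the tool from outside, world axes, zero at the start; "moment": the same for the moment, N m; "grip_width": finger opening in mm.
Only numpy, scipy, OpenCV 4.12 (cv2) and the standard library are available. Lean on these libraries where they do the work, as an engineer would, in place of code of your own. Each camera call takes 0.05 s, during which the arm holds its last target.

## Task

The heavy wooden sink cover is propped open by a yellow wedge under its front edge. Work that wedge backward out from under the cover in small tugs of one or two centimetres, sliding it along the worktop and letting it rest a moment after each tug, so that the cover sinks gently until it is fully shut; do not prise the cover up or let it drop. Leave the wedge lying flat on the worktop in front of the cover, clear of it by a couple of centimetres, and leave the spare wedge, the cup and the carton where they are.

Things in the scene. Friction and masses are not known exactly. Their poses are not given: they have to be found in the camera images.
- surround: Fixed steel surround of the sink, flat on the worktop, under the cover. Origin: on the worktop (z = 0), directly below the middle of the shut cover's front edge. x runs from the front edge back to the hinge, y along the front edge, z up. The shut cover spans x from 0 to 260 mm and y from -170 to +170 mm.
- cover: The heavy cover, a brown wooden panel 260 mm deep, 340 mm wide, 25 mm thick, about 1.6 kg, hinged at its far edge. Origin: middle of its lower FRONT edge; x runs back towards the hinge, y along the edge. The origin starts about 24 mm above the worktop, resting on the slope of the wedge; fully shut (level, on its stops) it is 6 mm above it. It falls freely if nothing holds it.
- wedge: The yellow plastic wedge under the cover, 150 mm long, 32 mm wide, about 90 g. Origin: centre of its underside. x points along it to the thin tip under the cover, z up. From x = -35 mm (30 mm high) its top slopes evenly down to the tip at x = +75 mm (4 mm high). At the start the cover's edge rests at x = -10 mm, so it must come back 85 mm to leave the cover.
- wedge_heel (a point): Centre of that wedge's heel, the place to grip from above: a block 34 mm high, 40 mm long (wedge x from -75 to -35 mm), with parallel sides 32 mm apart in wedge y. This point is at wedge x = -55 mm, 17 mm above the worktop, 45 mm in front of the cover. Friction holds the wedge: a pull of some 4 to 12 N along wedge -x slides it.
- wedge_tip (a point): Middle of the thin tip of that wedge: wedge x = +75 mm, 2 mm above its underside.
- spare_wedge: Bystander: a spare wedge exactly like the other, lying free on the worktop to one side, under nothing. Origin: centre of its underside. To be left alone.
- cup: Bystander: open steel cup, 74 mm across, 62 mm high, standing on the worktop. Origin: centre of its underside.
- carton: Bystander: white and blue drink carton with a gable top, 62 x 62 mm, 120 mm high, standing on the worktop. Origin: centre of its underside.
Not all that is in view belongs to the job. What is shaped like the wedge but grey or pink is not meant.

How it is judged:
By the outcome, as a careful person would: the job done as asked, in the order asked, and still so for the second after the job is handed in, with the robot touching nothing.
It also fails if it takes over 42 s, if anything falls off the work surface, if the arm or the gripper's body presses on something with over 40 N, if the wrist force passes 120 N, or if a joint passes its speed limit or range.

## Working session

There is one attempt and no reset: what is moved stays moved. The work goes in short steps, Python scripts to look and compute and a tool call to move; the robot and the scene stay as the last step left them, time stands still between calls to the robot, and variables do not carry over. Pictures are saved under pics/ and viewed, and the job is handed in when it is done.

Besides the shell and the picture viewer there is one more tool, called after "Call:" as name(argument=value, ...) on one line, values as JSON. servo_tool: Moves the arm, as the interface text tells. Its arguments: {"type":"object","properties":{"angular":{"type":"array","items":{"type":"array","items":{"type":"number"}}},"slide":{"type":"array","items":{"type":"array","items":{"type":"number"}}},"grip":{"type":"array","items":{"type":"number"}}},"required":["angular","slide","grip"]}

```bash
mkdir -p pics; ls; python3 - <<'E'
from plant import bot
import cv2,numpy as np
o=bot.get_obs();print(o['time'],o['tool_pos'],o['tcp_rot'],o['contact_force'],o['grip_width'])
for n in ('side','top'):
    c=bot.capture(n);cv2.imwrite(f'pics/{n}0.png',c['img']);np.savez(f'{n}0.npz',**c)
    print(n,c['fov_y'],c['cx'],c['cy'],c['R'].round(3).tolist(),np.round(c['t'],1))
E
```

```text
pics
0.0 [ 134.32250718 -507.07791614  204.55096174] [-3.14007846e+00 -2.03518969e-04  2.58793335e-01] [ 1.09052493 -0.16025663 -0.33687278] 92.00984427265449
side 56.17130504163322 260.7160872174164 190.00409237366532 [[-0.958, -0.288, 0.018], [-0.226, 0.711, -0.666], [0.179, -0.642, -0.745]] [534.8 165.7 871. ]
top 48.17964835867864 253.23898044594117 199.43776220522093 [[0.009, -1.0, 0.005], [-0.987, -0.009, -0.161], [0.161, -0.003, -0.987]] [   6.1  566.4 1043.5]
```

View pics/side0.png

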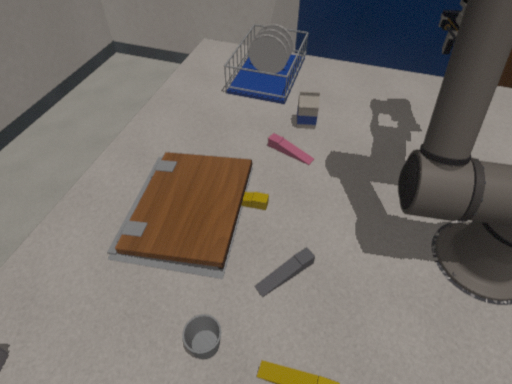

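View pics/top0.png

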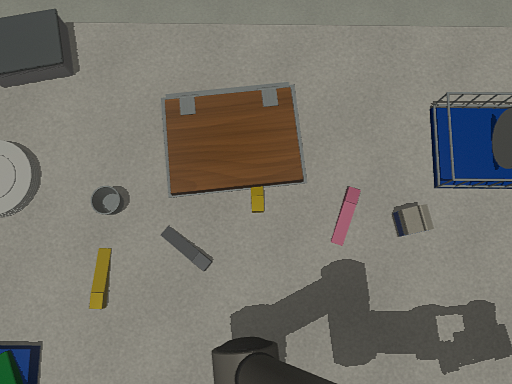

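Candidates (top view): yellow under the cover edge (258,200), the one described; yellow spare, free (100,278); grey (187,248) and pink (346,215), both excluded by colour. I'll measure the first and check it in a crop.

```bash
cat > h.py <<'E'
import numpy as np,cv2
def ray(c,uv,z):
    f=192/np.tan(np.radians(float(c['fov_y']))/2);R=c['R'];t=c['t']
    d=R.T@np.array([(uv[0]-c['cx'])/f,(uv[1]-c['cy'])/f,1]);C=-R.T@t
    return C+d*(z-C[2])/d[2]
def pts(c):
    f=192/np.tan(np.radians(float(c['fov_y']))/2)
    v,u=np.mgrid[:384,:512];Z=c['range_z']
    P=np.stack([(u-c['cx'])/f*Z,(v-c['cy'])/f*Z,Z],-1)
    return (P-c['t'])@c['R']
E
python3 - <<'E'
from h import *
for n in('top','side'):
    c=dict(np.load(f'{n}0.npz'));hsv=cv2.cvtColor(c['img'],cv2.COLOR_BGR2HSV)
    m=cv2.inRange(hsv,(22,150,80),(35,255,255))
    k,l,s,cc=cv2.connectedComponentsWithStats(m)
    P=pts(c)
    for i in range(1,k):
        if s[i,4]<40: continue
        q=P[l==i];cnt=cv2.findContours((l==i).astype(np.uint8),0,1)[0][0]
        r=cv2.minAreaRect(cnt);print(n,s[i],cc[i].round(1),'z pct',np.percentile(q[:,2],[5,50,90]).round(),'med',np.median(q,0).round(1))
        print('  corners@34',[ray(c,p,34).round(0)[:2].tolist() for p in cv2.boxPoints(r)])
        top=q[abs(q[:,2]-34)<3]
        if len(top)>10:
            rr=cv2.minAreaRect(top[:,:2].astype(np.float32));print('  topface',len(top),top.mean(0).round(1),rr)
    b=cv2.inRange(hsv,(5,80,50),(18,255,255));b=cv2.morphologyEx(b,cv2.MORPH_OPEN,np.ones((5,5)))
    k,l,s,cc=cv2.connectedComponentsWithStats(b);i=1+s[1:,4].argmax();q=P[l==i]
    rr=cv2.minAreaRect(q[:,:2].astype(np.float32));print(n,'cover',cv2.boxPoints(rr).round(0).tolist(),rr)
    A=np.c_[q[:,:2],np.ones(len(q))];print(np.linalg.lstsq(A,q[:,2],rcond=None)[0],np.percentile(q[:,2],[1,50,99]))
c=np.load('top0.npz')['img'];d=np.load('side0.npz')['img']
cv2.imwrite('pics/crop0.png',np.hstack([cv2.resize(c[160:230,220:300],(400,350),interpolation=0),cv2.resize(d[165:235,215:295],(400,350),interpolation=0)]))
E
```

```text
top [251 186  13  25 292] [257.1 198.4] z pct [25. 33. 37.] med [571.7   1.6  33.1]
  corners@34 [[603.0, 17.0], [604.0, -14.0], [541.0, -14.0], [541.0, 17.0]]
  topface 165 [561.3   0.7  34.2] ((564.4094848632812, 1.543766975402832), (47.05413055419922, 30.845746994018555), 0.4136561155319214)
top [ 90 248  21  61 754] [ 99.6 278. ] z pct [ 7. 23. 36.] med [366.6 395.4  22.9]
  corners@34 [[295.0, 415.0], [444.0, 400.0], [439.0, 368.0], [290.0, 384.0]]
  topface 177 [314.2 396.5  34.4] ((322.85223388671875, 396.23114013671875), (31.031938552856445, 59.30694580078125), 86.79838562011719)
top cover [[369.0, 205.0], [408.0, -139.0], [877.0, -86.0], [838.0, 258.0]] ((623.2439575195312, 59.36048889160156), (472.0615234375, 345.8564453125), 6.480701923370361)
[-3.30019532e-01 -4.48530180e-02  2.86123981e+02] [30.38028598 41.63333255 52.2779706 ]
side [242 192  26  17 355] [255.  199.8] z pct [11. 28. 35.] med [571.3  13.8  28.2]
  corners@34 [[598.0, 43.0], [608.0, -8.0], [543.0, -14.0], [535.0, 37.0]]
  topface 141 [560.8   4.4  34.1] ((561.1566772460938, 3.693817138671875), (39.948753356933594, 33.276790618896484), 7.270802021026611)
side [257 361  82  23 992] [288.7 375.1] z pct [ 6. 17. 33.] med [391.1 393.3  17.4]
  corners@34 [[442.0, 420.0], [442.0, 388.0], [297.0, 382.0], [301.0, 412.0]]
  topface 110 [321.7 388.3  34.4] ((319.7380676269531, 387.02142333984375), (44.59729766845703, 12.095300674438477), 12.886937141418457)
side cover [[394.0, 595.0], [650.0, -188.0], [948.0, -91.0], [692.0, 693.0]] ((670.8124389648438, 252.28228759765625), (313.73284912109375, 824.3612670898438), 18.091981887817383)
[-2.07506220e-01  1.14874847e-01  1.80666940e+02] [25.65852119 40.72153691 50.25180403]
```

View pics/crop0.png

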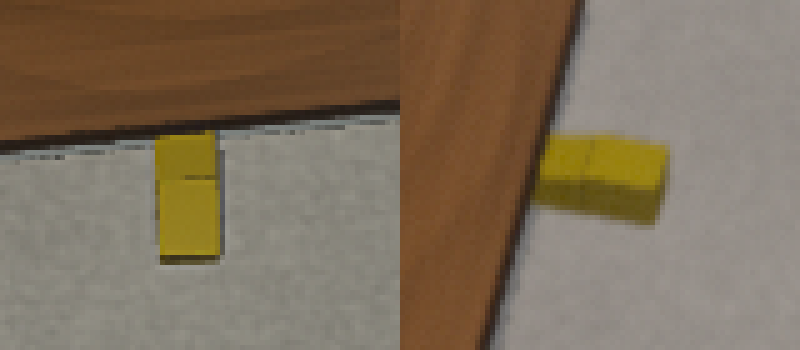

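The choice is confirmed: in the crop (left half, top view) the yellow heel spans (160,180)-(218,255), with its slope running under the cover edge. The heel's top centre is near (562,2,34), wedge yaw is about +2 to 3°, and cover yaw about +6°. I'll hover to refine this with the wrist camera.

Call:
servo_tool(angular=[[0,0,0],[0,0,-1],[0,0,-2],[0,0,-3],[0,0,-4],[0,0,-5],[0,0,-6],[0,0,-7],[0,0,-8],[0,0,-9]], slide=[[12,15,0],[35,44,0],[58,73,0],[82,103,0],[106,133,0],[130,163,0],[154,193,0],[178,223,0],[202,253,0],[226,283,0]], grip=[1,1,1,1,1,1,1,1,1,1])

```text
time: 0.93
tool_pos: [361.0, -222.7, 205.1]
tcp_rot: [-3.142, 0.0, 0.101]
contact_force: [0.5, -2.2, 0.6]
grip_width: 91.8
```

Call:
servo_tool(angular=[[0,0,0],[0,0,-1],[0,0,-2],[0,0,-3],[0,0,-3],[0,0,-3],[0,0,-3],[0,0,-3],[0,0,-3],[0,0,-3]], slide=[[24,30,0],[48,60,0],[72,90,0],[96,120,0],[120,150,0],[144,180,0],[168,210,0],[180,226,0],[180,226,0],[180,226,0]], grip=[1,1,1,1,1,1,1,1,1,1])

```text
time: 1.77
tool_pos: [540.2, 2.3, 204.4]
tcp_rot: [3.141, 0.002, 0.052]
contact_force: [-0.4, -0.1, 0.2]
grip_width: 92.0
```

```bash
python3 - <<'E'
from plant import bot
from h import *
o=bot.get_obs();print(o['time'],o['tool_pos'],o['tcp_rot'],o['contact_force'])
c=bot.capture('wrist');np.savez('w1.npz',**c,p=o['tool_pos'],r=o['tcp_rot']);cv2.imwrite('pics/w1.png',c['img']);print(c['fov_y'],c['T_tool_cam'].round(3))
E
```

```text
1.7667 [540.19572617   2.25931795 204.43975723] [3.14148285e+00 1.69186647e-03 5.16850918e-02] [-0.36802789 -0.08359789  0.22634339]
65.27728900805347 [[ 0.00000e+00 -9.56000e-01 -2.94000e-01  8.01170e+01]
 [ 1.00000e+00  0.00000e+00 -1.00000e-03 -2.30000e-02]
 [ 1.00000e-03 -2.94000e-01  9.56000e-01 -1.79212e+02]
 [ 0.00000e+00  0.00000e+00  0.00000e+00  1.00000e+00]]
```

View pics/w1.png

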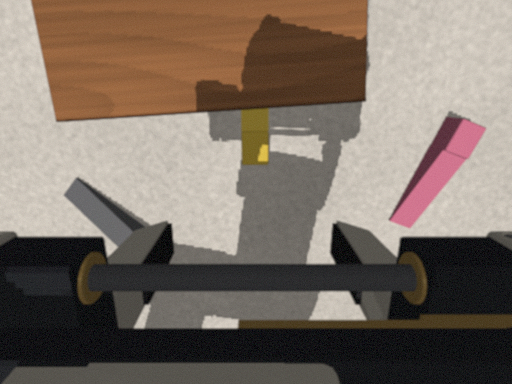

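The wrist view shows the heel and slope at (241-269, 108-165), with the cover's front edge running (57,121) to (364,101). Next I'll measure heel edges and cover edge.

```bash
cat >> h.py <<'E'
from scipy.spatial.transform import Rotation as Ro
def wcam(d):
    d=dict(d);T=np.eye(4);T[:3,:3]=Ro.from_euler('xyz',d['r']).as_matrix();T[:3,3]=d['p']
    M=np.linalg.inv(T@d['T_tool_cam']);d['R']=M[:3,:3];d['t']=M[:3,3];return d
E
python3 - <<'E'
from h import *
c=wcam(np.load('w1.npz'));hsv=cv2.cvtColor(c['img'],cv2.COLOR_BGR2HSV)
m=cv2.inRange(hsv,(20,120,50),(36,255,255));k,l,s,cc=cv2.connectedComponentsWithStats(m)
i=[j for j in range(1,k) if 240<cc[j][0]<270 and cc[j][1]<180];i=max(i,key=lambda j:s[j,4]);m=l==i;print(s[i])
P=pts(c);q=P[m];print('z',np.percentile(q[:,2],[2,50,95]).round(1))
for v in range(s[i,1],s[i,1]+s[i,3],5):
    u=np.where(m[v])[0];a=P[v,u[0]+2];b=P[v,u[-1]-2];print(v,u[0],u[-1],'mid',P[v,(u[0]+u[-1])//2].round(1), 'edges@z', [ray(c,(x,v),P[v,(u[0]+u[-1])//2,2])[:2].round(1).tolist() for x in (u[0]-.5,u[-1]+.5)])
# cover front top edge
b=cv2.inRange(hsv,(4,80,30),(19,255,255));b=cv2.morphologyEx(b,cv2.MORPH_OPEN,np.ones((5,5)));b[200:]=0
E_=[]
for u in list(range(80,190,10))+list(range(290,350,10)):
    v=np.where(b[:200,u])[0].max();p=P[v-6,u];E_.append(np.r_[ray(c,(u,v+.5),p[2])[:2],p[2]])
E_=np.array(E_);f=np.polyfit(E_[:,1],E_[:,0],1);print('edge x=f(y)',f,'yaw',np.degrees(np.arctan(-f[0])),E_[::4].round(1).tolist())
E
```

```text
[ 242  108   27   57 1437]
z [23.7 32.8 34.7]
108 250 267 mid [605.8  -1.   34.2] edges@z [[605.3, 8.6], [606.4, -11.7]]
113 242 267 mid [599.6   3.1  26. ] edges@z [[598.9, 17.6], [600.4, -12.5]]
118 242 267 mid [593.9   2.8  25.6] edges@z [[593.2, 17.4], [594.8, -12.9]]
123 242 267 mid [588.4   2.5  27.7] edges@z [[587.7, 17.1], [589.2, -13.2]]
128 242 267 mid [583.    2.3  31. ] edges@z [[582.3, 16.8], [583.8, -13.4]]
133 242 267 mid [577.5   2.   33.2] edges@z [[576.8, 16.5], [578.4, -13.6]]
138 242 267 mid [571.8   1.7  33.1] edges@z [[571.0, 16.2], [572.6, -14.0]]
143 243 267 mid [5.661e+02 2.000e-01 3.380e+01] edges@z [[565.4, 14.8], [566.9, -14.4]]
148 243 267 mid [ 5.604e+02 -1.000e-01  3.490e+01] edges@z [[559.7, 14.5], [561.2, -14.7]]
153 243 268 mid [ 5.544e+02 -4.000e-01  3.440e+01] edges@z [[553.6, 14.3], [555.2, -16.3]]
158 243 267 mid [548.1  -0.8  32.8] edges@z [[547.3, 14.1], [548.9, -15.6]]
163 243 267 mid [542.5  -1.1  34.9] edges@z [[541.7, 13.7], [543.3, -15.9]]
edge x=f(y) [-1.16249129e-01  6.06945732e+02] yaw 6.630822023541203 [[584.1, 193.3, 48.2], [589.7, 148.9, 49.2], [595.0, 105.7, 47.5], [612.4, -45.9, 47.4], [617.7, -88.6, 47.5]]
```

Heel block spans x 541.5-581 with its centre near (561, 0.3), which is 45 mm in front of the cover edge (606.5), as specified. It is 30-32 mm wide and 34 mm high. Going down.

Call:
servo_tool(angular=[[0,0,0.3],[0,0,0.3],[0,0,0.3],[0,0,0.3],[0,0,0.3],[0,0,0.3],[0,0,0.3],[0,0,0.3],[0,0,0.3],[0,0,0.3]], slide=[[9,-1,-10],[18,-2,-40],[18,-2,-75],[18,-2,-110],[18,-2,-140],[18,-2,-160],[18,-2,-175],[18,-2,-186],[18,-2,-194],[18,-2,-198]], grip=[1,1,1,1,1,1,1,1,1,1])

```text
time: 2.65
tool_pos: [558.0, -1.2, 6.3]
tcp_rot: [-3.142, 0.001, 0.054]
contact_force: [-0.5, -0.5, -0.6]
grip_width: 91.8
```

Call:
servo_tool(angular=[[0,0,0],[0,0,0],[0,0,0],[0,0,0],[0,0,0],[0,0,0]], slide=[[0,0,0],[0,0,0],[0,0,0],[0,0,0],[0,0,0],[0,0,0]], grip=[0.5,0.2,0,-0.1,-0.2,-0.25])

```text
time: 3.15
tool_pos: [558.6, -0.5, 7.7]
tcp_rot: [3.141, -0.001, 0.055]
contact_force: [0.7, -0.6, 0.8]
grip_width: 56.1
```

Call:
servo_tool(angular=[[0,0,0],[0,0,0],[0,0,0],[0,0,0],[0,0,0],[0,0,0],[0,0,0],[0,0,0]], slide=[[0,0,0],[0,0,0],[0,0,0],[0,0,0],[0,0,0],[0,0,0],[0,0,0],[0,0,0]], grip=[-0.28,-0.3,-0.35,-0.5,-0.7,-1,-1,-1])

```text
time: 3.82
tool_pos: [558.3, -0.4, 7.3]
tcp_rot: [-3.142, 0.0, 0.055]
contact_force: [-0.2, 1.6, 0.7]
grip_width: 31.6
```

Gripped at 31.6 mm. First small tug along wedge -x, then a rest.

Call:
servo_tool(angular=[[0,0,0],[0,0,0],[0,0,0],[0,0,0],[0,0,0],[0,0,0],[0,0,0],[0,0,0],[0,0,0],[0,0,0]], slide=[[-3,-0.2,0],[-6,-0.3,0],[-9,-0.5,0],[-12,-0.7,0],[-12,-0.7,0],[-12,-0.7,0],[-12,-0.7,0],[-12,-0.7,0],[-12,-0.7,0],[-12,-0.7,0]], grip=[-1,-1,-1,-1,-1,-1,-1,-1,-1,-1])

```text
time: 4.65
tool_pos: [546.8, -1.5, 7.3]
tcp_rot: [3.141, -0.001, 0.055]
contact_force: [3.6, -2.0, -3.8]
grip_width: 31.4
```

```bash
python3 - <<'E'
from plant import bot
from h import *
o=bot.get_obs();print(o['time'],o['tool_pos'],o['contact_force'],o['grip_width'])
c=bot.capture('wrist');cw=c['img']
o=bot.capture('side');np.savez('s1.npz',**o);cv2.imwrite('pics/s1.png',np.hstack([cv2.resize(o['img'][130:280,100:300],(400,300)),cv2.resize(cw,(400,300))]))
E
```

```text
4.65 [546.76165382  -1.49387706   7.27994549] [ 3.60132378 -2.01792598 -3.83348618] 31.38686537621326
```

View pics/s1.png

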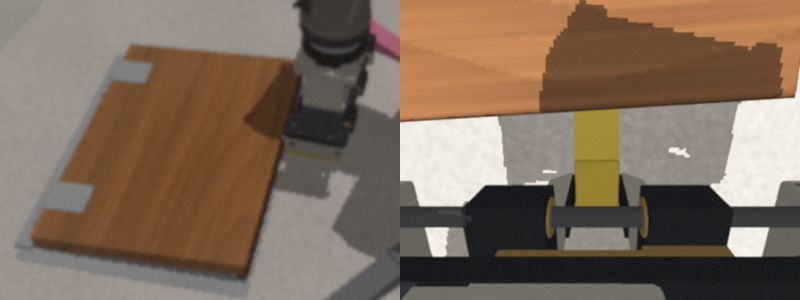

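The right panel shows the wedge held between the pads, with its slope (575-620, 108-160) now further out from the cover edge. There is no slip. Continuing with tugs of 13-14 mm.

Call:
servo_tool(angular=[[0,0,0],[0,0,0],[0,0,0],[0,0,0],[0,0,0],[0,0,0],[0,0,0],[0,0,0],[0,0,0],[0,0,0]], slide=[[-3,-0.2,0],[-6,-0.3,0],[-10,-0.6,0],[-13,-0.7,0],[-13,-0.7,0],[-13,-0.7,0],[-13,-0.7,0],[-13,-0.7,0],[-13,-0.7,0],[-13,-0.7,0]], grip=[-1,-1,-1,-1,-1,-1,-1,-1,-1,-1])

```text
time: 5.58
tool_pos: [532.9, -1.7, 7.2]
tcp_rot: [-3.141, 0.001, 0.055]
contact_force: [-0.2, 2.0, 0.8]
grip_width: 31.2
```

Call:
servo_tool(angular=[[0,0,0],[0,0,0],[0,0,0],[0,0,0],[0,0,0],[0,0,0],[0,0,0],[0,0,0],[0,0,0],[0,0,0]], slide=[[-3,-0.2,0],[-6,-0.3,0],[-10,-0.6,0],[-13,-0.7,0],[-13,-0.7,0],[-13,-0.7,0],[-13,-0.7,0],[-13,-0.7,0],[-13,-0.7,0],[-13,-0.7,0]], grip=[-1,-1,-1,-1,-1,-1,-1,-1,-1,-1])

```text
time: 6.42
tool_pos: [520.6, -2.8, 7.3]
tcp_rot: [3.141, -0.0, 0.055]
contact_force: [3.5, -1.0, -1.8]
grip_width: 31.2
```

```bash
cat > look.py <<'E'
import sys
from plant import bot
from h import *
n=sys.argv[1]
o=bot.get_obs();print(o['time'],o['tool_pos'].round(1) if hasattr(o['tool_pos'],'round') else o['tool_pos'],o['contact_force'],o['grip_width'])
c=bot.capture('wrist');np.savez(n+'.npz',**c,p=o['tool_pos'],r=o['tcp_rot']);cv2.imwrite(f'pics/{n}.png',c['img'])
s=bot.capture('side');np.savez(n+'s.npz',**s);cv2.imwrite(f'pics/{n}.png',np.hstack([cv2.resize(s['img'][130:280,100:300],(400,300)),cv2.resize(c['img'],(400,300))]))
c=wcam(np.load(n+'.npz'));P=pts(c);hsv=cv2.cvtColor(c['img'],cv2.COLOR_BGR2HSV)
b=cv2.inRange(hsv,(4,80,30),(19,255,255));b=cv2.morphologyEx(b,cv2.MORPH_OPEN,np.ones((5,5)));b[180:]=0
z=[]
for u in range(60,440,20):
    v=np.where(b[:180,u])[0]
    if len(v): p=P[v.max()-4,u];z.append(p[2])
print('cover top z near front edge',np.median(z) if z else None)
E
python3 look.py s2
```

```text
6.4167 [520.6  -2.8   7.3] [ 3.54466768 -1.01545339 -1.79371691] 31.2150801828041
cover top z near front edge 37.42849557775117
```

View pics/s2.png

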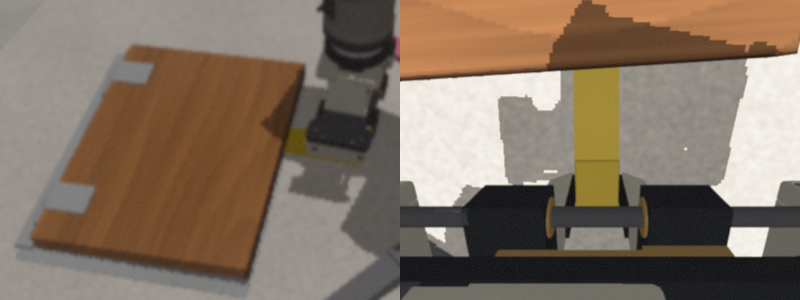

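The cover has sunk smoothly: its top front is now about 38-40, with 40 expected. The wedge stays straight in the grip. Continuing.

Call:
servo_tool(angular=[[0,0,0],[0,0,0],[0,0,0],[0,0,0],[0,0,0],[0,0,0],[0,0,0],[0,0,0],[0,0,0],[0,0,0]], slide=[[-3,-0.2,0],[-6,-0.3,0],[-10,-0.6,0],[-13,-0.7,0],[-13,-0.7,0],[-13,-0.7,0],[-13,-0.7,0],[-13,-0.7,0],[-13,-0.7,0],[-13,-0.7,0]], grip=[-1,-1,-1,-1,-1,-1,-1,-1,-1,-1])

```text
time: 7.35
tool_pos: [507.1, -3.1, 7.2]
tcp_rot: [-3.141, 0.001, 0.055]
contact_force: [1.4, 0.9, -0.3]
grip_width: 31.5
```

Call:
servo_tool(angular=[[0,0,0],[0,0,0],[0,0,0],[0,0,0],[0,0,0],[0,0,0],[0,0,0],[0,0,0],[0,0,0],[0,0,0]], slide=[[-3,-0.2,0],[-6,-0.3,0],[-10,-0.6,0],[-13,-0.7,0],[-13,-0.7,0],[-13,-0.7,0],[-13,-0.7,0],[-13,-0.7,0],[-13,-0.7,0],[-13,-0.7,0]], grip=[-1,-1,-1,-1,-1,-1,-1,-1,-1,-1])

```text
time: 8.18
tool_pos: [494.5, -4.1, 7.3]
tcp_rot: [3.141, -0.0, 0.055]
contact_force: [3.7, -1.1, -0.9]
grip_width: 31.5
```

Call:
servo_tool(angular=[[0,0,0],[0,0,0],[0,0,0],[0,0,0],[0,0,0],[0,0,0],[0,0,0],[0,0,0],[0,0,0],[0,0,0]], slide=[[-3,-0.2,0],[-6,-0.3,0],[-10,-0.6,0],[-13,-0.7,0],[-13,-0.7,0],[-13,-0.7,0],[-13,-0.7,0],[-13,-0.7,0],[-13,-0.7,0],[-13,-0.7,0]], grip=[-1,-1,-1,-1,-1,-1,-1,-1,-1,-1])

```text
time: 9.02
tool_pos: [480.4, -4.6, 7.2]
tcp_rot: [-3.141, 0.002, 0.055]
contact_force: [-3.9, 0.3, 5.1]
grip_width: 31.2
```

```bash
python3 look.py s3
```

```text
9.0167 [480.4  -4.6   7.2] [-3.87723111  0.30208725  5.0731022 ] 31.177147229268606
cover top z near front edge 19.098649965691667
```

View pics/s3.png

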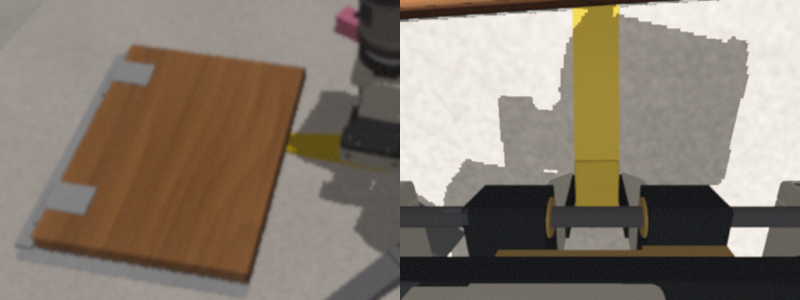

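The cover is now practically on its stops, and only the tip of the wedge at (595,10) is still under it. Three more 11-12 mm tugs will take the tip about 25 mm clear.

Call:
servo_tool(angular=[[0,0,0],[0,0,0],[0,0,0],[0,0,0],[0,0,0],[0,0,0],[0,0,0],[0,0,0],[0,0,0],[0,0,0]], slide=[[-3,-0.2,0],[-6,-0.3,0],[-9,-0.5,0],[-12,-0.7,0],[-12,-0.7,0],[-12,-0.7,0],[-12,-0.7,0],[-12,-0.7,0],[-12,-0.7,0],[-12,-0.7,0]], grip=[-1,-1,-1,-1,-1,-1,-1,-1,-1,-1])

```text
time: 9.95
tool_pos: [468.7, -5.4, 7.2]
tcp_rot: [-3.142, 0.002, 0.055]
contact_force: [-2.7, -0.9, 5.8]
grip_width: 31.3
```

Call:
servo_tool(angular=[[0,0,0],[0,0,0],[0,0,0],[0,0,0],[0,0,0],[0,0,0],[0,0,0],[0,0,0],[0,0,0],[0,0,0]], slide=[[-3,-0.2,0],[-6,-0.3,0],[-9,-0.5,0],[-12,-0.7,0],[-12,-0.7,0],[-12,-0.7,0],[-12,-0.7,0],[-12,-0.7,0],[-12,-0.7,0],[-12,-0.7,0]], grip=[-1,-1,-1,-1,-1,-1,-1,-1,-1,-1])

```text
time: 10.78
tool_pos: [456.8, -6.1, 7.2]
tcp_rot: [-3.142, 0.001, 0.055]
contact_force: [-3.9, -0.2, 5.6]
grip_width: 31.3
```

Call:
servo_tool(angular=[[0,0,0],[0,0,0],[0,0,0],[0,0,0],[0,0,0],[0,0,0],[0,0,0],[0,0,0],[0,0,0],[0,0,0]], slide=[[-3,-0.2,0],[-6,-0.3,0],[-8,-0.4,0],[-10,-0.6,0],[-10,-0.6,0],[-10,-0.6,0],[-10,-0.6,0],[-10,-0.6,0],[-10,-0.6,0],[-10,-0.6,0]], grip=[-1,-1,-1,-1,-1,-1,-1,-1,-1,-1])

```text
time: 11.62
tool_pos: [447.1, -6.7, 7.2]
tcp_rot: [3.142, 0.001, 0.055]
contact_force: [-2.5, -0.7, 3.3]
grip_width: 31.2
```

```bash
python3 look.py s4
```

```text
11.6167 [447.1  -6.7   7.2] [-2.47127509 -0.72846784  3.32656227] 31.159638011123242
cover top z near front edge None
```

View pics/s4.png

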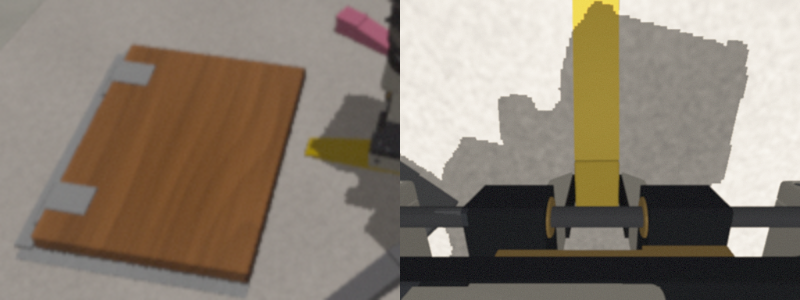

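The tip, at (308,148) in the left panel, is clear of the cover edge by about 25 mm. Opening gently, then lifting straight up.

Call:
servo_tool(angular=[[0,0,0],[0,0,0],[0,0,0],[0,0,0],[0,0,0],[0,0,0],[0,0,0],[0,0,0],[0,0,0],[0,0,0]], slide=[[0,0,0],[0,0,0],[0,0,0],[0,0,0],[0,0,0],[0,0,0],[0,0,0],[0,0,0],[0,0,0],[0,0,0]], grip=[-0.3,-0.25,-0.1,0.1,0.3,0.3,0.3,0.3,0.3,0.3])

```text
time: 12.55
tool_pos: [447.4, -6.7, 7.2]
tcp_rot: [3.142, 0.0, 0.055]
contact_force: [0.1, -0.1, 0.9]
grip_width: 59.6
```

Call:
servo_tool(angular=[[0,0,0],[0,0,0],[0,0,0],[0,0,0],[0,0,0],[0,0,0],[0,0,0],[0,0,0],[0,0,0],[0,0,0]], slide=[[0,0,5],[0,0,15],[0,0,30],[0,0,55],[0,0,85],[0,0,120],[0,0,150],[0,0,180],[0,0,200],[0,0,200]], grip=[0.3,0.3,0.3,0.3,0.3,0.3,0.3,0.3,0.3,0.3])

```text
time: 13.38
tool_pos: [449.6, -7.1, 211.9]
tcp_rot: [3.139, -0.009, 0.055]
contact_force: [0.4, 0.7, -0.2]
grip_width: 59.5
```

```bash
python3 look.py s5; python3 - <<'E'
from plant import bot
from h import *
c=bot.capture('top');np.savez('t5.npz',**c);w=np.load('s5.npz')['img']
cv2.imwrite('pics/f5.png',np.hstack([cv2.resize(c['img'],(400,300)),cv2.resize(w,(400,300))]))
c=wcam(np.load('s5.npz'));P=pts(c);hsv=cv2.cvtColor(c['img'],cv2.COLOR_BGR2HSV)
m=cv2.inRange(hsv,(20,120,50),(36,255,255));k,l,s,cc=cv2.connectedComponentsWithStats(m)
for i in range(1,k):
    if s[i,4]>300:
        q=P[l==i];print(s[i],'min',q.min(0).round(),'max',q.max(0).round());u=cc[i][0]
        print(' tip',ray(c,(u,s[i,1]-.5),4).round(1))
b=cv2.inRange(hsv,(4,80,30),(19,255,255));b=cv2.morphologyEx(b,cv2.MORPH_OPEN,np.ones((5,5)));b[180:]=0
for u in (150,200,250,300,350):
    v=np.where(b[:,u])[0]
    if len(v): print('edge',u,ray(c,(u,v.max()),31).round(1),P[v.max()-4,u].round(1))
E
```

```text
13.3833 [449.6  -7.1 211.9] [ 0.43973646  0.71760129 -0.22777282] 59.49234217634609
cover top z near front edge 28.841305699625906
[ 238   54   27  127 3218] min [429. -23.  -1.] max [578.  16. 392.]
 tip [578.1   1.2   4. ]
[401 314  73  15 390] min [472. -66. 322.] max [477. -44. 332.]
 tip [ 224.1 -305.5    4. ]
edge 150 [589.1 111.6  31. ] [593.3 111.8  29.8]
edge 200 [595.1  57.2  31. ] [599.4  57.6  28.8]
edge 250 [601.    3.2  31. ] [605.2   3.4  29.5]
edge 300 [607.8 -50.6  31. ] [611.9 -50.3  30.1]
edge 350 [ 614.7 -104.    31. ] [ 618.7 -103.7   29.9]
```

View pics/f5.png

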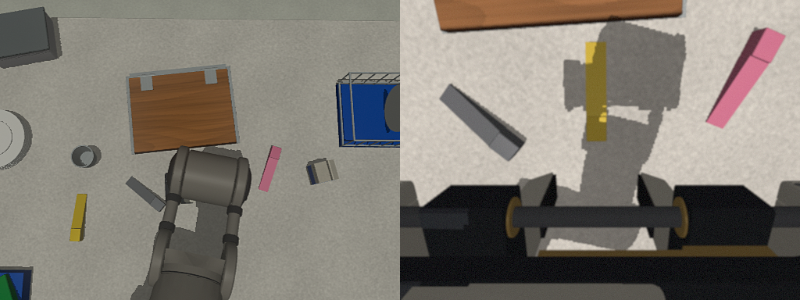

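The top view (left) shows the cover shut, and the cup (86,156), spare wedge (78,217) and carton (320,171) where they were. The wrist view (right) shows the wedge lying flat at (596,90), with a gap to the cover. I'll let everything settle, then hand in.

Call:
servo_tool(angular=[[0,0,0],[0,0,0],[0,0,0],[0,0,0]], slide=[[0,0,0],[0,0,0],[0,0,0],[0,0,0]], grip=[0.3,0.3,0.3,0.3])

```text
time: 13.87
tool_pos: [447.1, -6.7, 206.5]
tcp_rot: [-3.141, 0.002, 0.055]
contact_force: [-0.1, 0.2, -0.5]
grip_width: 59.9
```

```bash
python3 - <<'E'
from plant import bot
print(bot.close_job())
E
```

```text
the job is handed in; nothing more can be done
None
```

The cover is fully shut, and the yellow wedge lies flat on the worktop in front of it. I gripped the wedge by its heel and drew it back about 111 mm in nine tugs of 10–13 mm, with about half a second's rest after each. I then released it and lifted straight up, and handed the job in at about 14 s.

**Last checks**
- **Cover:** its front top edge measured about 29–30 mm, against 31 mm when shut (6 mm plus 25 mm thick). That is within the 2 mm calibration.
- **Wedge:** the tip is at x ≈ 578 mm and the cover edge at x ≈ 601–605 mm, a gap of about 23–27 mm. The two edge readings differ by about 4 mm.
- **Bystanders:** the spare wedge, cup and carton look unmoved in the top view. I checked this by eye only.
- **Forces:** the readings taken after each move stayed under about 7 N. Peaks during the tugs were not logged.
- **Outlier:** one mid-pull reading of the cover's edge height was 19 mm, when the edge was at the rim of the picture. I discounted it because it is lower than the cover can physically go, and the final readings do not support it.

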